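# Find the binding guide wheel and slide its tab home

## Robot

A 6-joint arm with a two-finger parallel gripper is mounted at the origin on the work surface. World frame = base frame: x ahead of the robot, y to its left, z up, the work surface at z = 0. Lengths are in mm, angles in degrees, forces in N, time in s.
With the tool pointing down it reaches from about 300 to 850 mm from the base axis. Payload 4.2 kg.
Tool frame: the origin (TCP) lies midway between the tips of the shut fingers; the grasp point (between the pads) lies 19 mm behind it; z points along the fingers, y is the direction in which the jaws open and shut (so a half turn about z gives the same grasp; the last joint's range is limited). The gripper opens to 91 mm and grips with 3 to 60 N. Pads are 32 mm wide; open, the fingers measure 118 mm over their backs; the gripper's body (76 mm by 178 mm) begins 60 mm behind the grasp point.
Start: joints at [-78.266, 18.312, 89.639, -0, 72.044, -1.146], TCP at [128.176, -560.548, 213.976] pointing down, gripper open.
Joint ranges: [-177.97, 177.97], [-48.28, 115.42], [12.27, 149.76], [-77.06, 257.06], [2.81, 150.46], [-146.56, 146.56]. Speed limits (degrees/s): [147.25, 147.25, 180, 180, 180, 180].

## Interface

Orientations are given as [roll, pitch, yaw] about the fixed x, y, z axes, in that order (R = Rz(yaw) Ry(pitch) Rx(roll)).
In Python, from workcell import env gives the robot as it stands.
- The arm moves only by the shell command python3 -m jog 'ROWS' [FORCE]. ROWS is JSON, a list of rows, each an object of numbers: "dx", "dy", "dz": the shift along the world's x, y, z in m; "wx", "wy", "wz": the turn, a rotation vector about the world's x, y, z in rad; "grip": the gripper's target within -1 to 1 (shut at 1, half-way at 0, fully open at -1). In form: [{"dx": .., "dy": .., "dz": .., "wx": .., "wy": .., "wz": .., "grip": ..}, ...]. A call has 1 to 10 rows; each row shifts and turns the commanded pose from where the row before left it; what a row does not reach is not made up. A row lasts 1/10 s, in which the tool goes at most 50 mm and 8.59 degrees, less where a joint would pass 70% of its speed; a pose out of reach is approached as far as the arm can. A call with a gripper value outside its range is refused whole. The fingers move at their own pace and stop on an object; FORCE is the grip in N (left out, the last holds). Time passes only in rows, so rows that do not move let the fingers close. It gives the time, the measured TCP pose, the force and the opening at its end, in the units of the state.
- env.state(): the state, without advancing time (a new reading comes with each control period).
- env.grab_frame(name): name is "scene" or "side" or "wrist"; returns the picture (384x512x3 uint8, red, green, blue); there is no depth.
- env.get_calibration(name): a dict with "fx", "fy", "cx", "cy" (pixels), "R" (3x3) and "t" (3): a world point X has camera coordinates R X + t. Camera axes: x right, y down, z forward; pixel columns grow to the right and rows downward; lengths in mm; the calibration is good to about 2 mm. The wrist camera is an equidistant fisheye: a pixel r from the principal point sees the ray r / f radians off the axis. A picture is of the moment at which its call begins: read the wrist's pose just before it. get_calibration takes no time and is no camera call; for the wrist camera it gives the pose at the moment of the call.
- env.job_done(): hands the job in, once; it reports no verdict.
The state is a dict: "time_s": time; "qpos": joint angles; "qvel": joint speeds; "effort": joint torques, N m; "ee_pos": TCP position; "ee_rot": TCP orientation; "force": force on the tool from outside, world axes, zero at the start; "torque": the same for the moment, N m; "gripper_width": finger opening in mm.
Only numpy, scipy, OpenCV 4.12 (cv2) and the standard library are available. Lean on these libraries where they do the work, as an engineer would, in place of code of your own. Each camera call takes 0.05 s, during which the arm holds its last target. There are 200 camera calls.

## Task

The drying rack's three guide wheels sit on the clamped board, and one of them binds while the other two run free; they look alike. Turn each wheel by its hub at least a fifth of a turn in one direction, with a light grip (about 10 N), to feel which one drags, and only when all three have been tried gently push the slide tab in front of the binding wheel to the left, fully home against its stop, to mark it for greasing. Leave the other two tabs, the small tin and the teaspoon as they are, never grip or push with as much as 20 N, and leave the wheels at rest.

Things in the scene. Friction and masses are not known exactly. Their poses are not given: they have to be found in the camera images.
- ledge: Fixed concrete ledge block with a wooden board (220 x 600 mm) clamped on by a blue C-clamp at the left end; board top 78 mm above the work surface. Origin on the work surface under the middle place; x away from the robot, y along the row. At the right end an open utensil box, 105 mm high, 255 to 355 mm right of the middle place, its door swung open.
- place_left (a point): Point on the axle of the wheel in the left (the board's +y end) place, 50 mm above the board's top, for gripping its hub. Wheel: grey grooved disc 72 mm across, 16 mm thick; round hub 40 mm across stands 40 mm up from the disc; this point is on the hub, 16 mm below its top, 24 mm above the disc. Axes are the board's: z up, y along the row (to the robot's left at yaw 0), x away from the robot. Places are 130 mm apart.
- tabstart_left (a point): Centre of the upright fin of the slide tab in the left (the board's +y end) place while at its start (the point does not move with the tab). Steel fin 14 mm along x, 12 along y, 28 high; the point is half-way up, 18 mm above the track. The tab slides 33 mm from here along the board's +y. It stands 74 mm in front of the axle, clear of the wheel.
- place_mid (a point): Point on the axle of the wheel in the middle place, 50 mm above the board's top, for gripping its hub. Wheel: grey grooved disc 72 mm across, 16 mm thick; round hub 40 mm across stands 40 mm up from the disc; this point is on the hub, 16 mm below its top, 24 mm above the disc. Axes are the board's: z up, y along the row (to the robot's left at yaw 0), x away from the robot. Places are 130 mm apart.
- tabstart_mid (a point): Centre of the upright fin of the slide tab in the middle place while at its start (the point does not move with the tab). Steel fin 14 mm along x, 12 along y, 28 high; the point is half-way up, 18 mm above the track. The tab slides 33 mm from here along the board's +y. It stands 74 mm in front of the axle, clear of the wheel.
- place_right (a point): Point on the axle of the wheel in the right (the board's -y end) place, 50 mm above the board's top, for gripping its hub. Wheel: grey grooved disc 72 mm across, 16 mm thick; round hub 40 mm across stands 40 mm up from the disc; this point is on the hub, 16 mm below its top, 24 mm above the disc. Axes are the board's: z up, y along the row (to the robot's left at yaw 0), x away from the robot. Places are 130 mm apart.
- tabstart_right (a point): Centre of the upright fin of the slide tab in the right (the board's -y end) place while at its start (the point does not move with the tab). Steel fin 14 mm along x, 12 along y, 28 high; the point is half-way up, 18 mm above the track. The tab slides 33 mm from here along the board's +y. It stands 74 mm in front of the axle, clear of the wheel.
- wheel_a (a joint): Angle of one of the three guide wheels, rad, growing anticlockwise from above, not wrapped, within 0.2 of 0 at the start. The letter does not tell its place: the wheels change places. It turns without end on an upright axle. A free wheel needs almost no moment (under 0.005 N m) and coasts on when let go; a binding one needs about 0.25 N m all the way and stops dead.
- wheel_b (a joint): Angle of one of the three guide wheels, rad, growing anticlockwise from above, not wrapped, within 0.2 of 0 at the start. The letter does not tell its place: the wheels change places. It turns without end on an upright axle. A free wheel needs almost no moment (under 0.005 N m) and coasts on when let go; a binding one needs about 0.25 N m all the way and stops dead.
- wheel_c (a joint): Angle of one of the three guide wheels, rad, growing anticlockwise from above, not wrapped, within 0.2 of 0 at the start. The letter does not tell its place: the wheels change places. It turns without end on an upright axle. A free wheel needs almost no moment (under 0.005 N m) and coasts on when let go; a binding one needs about 0.25 N m all the way and stops dead.
- tab_a (a joint): Position of the slide tab in front of wheel_a (same letter, so same unknown place), m: 0 as it stands at the start, 0.033 fully home against its stop. It moves towards the board's +y, needs about 2.5 N to slide and stays where it is left.
- tab_b (a joint): Position of the slide tab in front of wheel_b (same letter, so same unknown place), m: 0 as it stands at the start, 0.033 fully home against its stop. It moves towards the board's +y, needs about 2.5 N to slide and stays where it is left.
- tab_c (a joint): Position of the slide tab in front of wheel_c (same letter, so same unknown place), m: 0 as it stands at the start, 0.033 fully home against its stop. It moves towards the board's +y, needs about 2.5 N to slide and stays where it is left.
- tin: Small aluminium tin, 38 mm across, 30 mm high, standing on the board behind the wheels (away from the robot); origin under its centre. Bystander.
- teaspoon: Steel teaspoon 130 mm long lying on the board behind the wheels. Bystander.

How it is judged (in metres and radians):
On the way, in this order (a step that is already met when the one before it is completed fails the run):
1. all three wheels have been turned ((value of joint wheel_a above 0.9 rad or value of joint wheel_a below -0.9 rad) and (value of joint wheel_b above 0.9 rad or value of joint wheel_b below -0.9 rad) and (value of joint wheel_c above 0.9 rad or value of joint wheel_c below -0.9 rad)), for 0.1 s.
2. the binding wheel's tab is fully home (value of joint tab_b above 0.03 m), for 0.2 s.
At the end, for the whole second after the job is handed in: The binding wheel's tab is within 3 mm of its stop, the other two tabs are within 4 mm of their start, every wheel stands more than 0.9 rad from its zero angle (turned at least a fifth of a turn), and all wheels are at rest (under 0.1 rad/s) (all of step 1 and value of joint tab_b above 0.03 m and value of joint each of tab_a, tab_c below 0.004 m and velocity of joint wheel_a between -0.1 and 0.1 rad/s and velocity of joint wheel_b between -0.1 and 0.1 rad/s and velocity of joint wheel_c between -0.1 and 0.1 rad/s); the robot touches nothing.
It fails at once if a free-running wheel's tab is pushed (more than 6 mm) (value of joint any of tab_a, tab_c above 0.006 m).
It fails at once if the binding wheel's tab is pushed (more than 6 mm) before all three wheels have been turned (value of joint tab_b above 0.006 m and not ((value of joint wheel_a above 0.9 rad or value of joint wheel_a below -0.9 rad) and (value of joint wheel_b above 0.9 rad or value of joint wheel_b below -0.9 rad) and (value of joint wheel_c above 0.9 rad or value of joint wheel_c below -0.9 rad))).
It fails at once if the fingers press with more than 40 N, summed over both (20 N each in a grip) (contact force between the fingers and anything else above 40 N).
It fails at once if the tin or teaspoon is moved more than 20 mm (distance of any of tin, teaspoon from where it was at the start of the episode above 0.02 m).
It also fails if it takes over 72 s, if anything falls off the work surface, if the arm or the gripper's body presses on something with over 40 N, if the wrist force passes 120 N, or if a joint passes its speed limit or range.

## Working session

There is one attempt and no reset: what is moved stays moved. The work goes in short steps, Python scripts to look and compute and a shell command to move; the robot and the scene stay as the last step left them, time stands still between calls to the robot, and variables do not carry over. Pictures are saved under pics/ and viewed, about 8 in all and at most 12, crops included, and the job is handed in when it is done.

```bash
mkdir -p pics; ls
python3 - <<'E'
from workcell import env
import cv2
s=env.state();print(s)
for n in("scene","side"):
    im=env.grab_frame(n);cv2.imwrite(f"pics/{n}0.png",cv2.resize(im[:,:,::-1],(800,600),interpolation=cv2.INTER_CUBIC))
    print(n,env.get_calibration(n))
print(env.get_calibration("wrist"))
E
```

```text
pics
{'time_s': 0.0, 'qpos': array([-7.82678002e+01,  1.83495032e+01,  8.97076675e+01, -2.14809687e-03,
        7.20438663e+01, -1.14609643e+00]), 'qvel': array([-0.03926606,  0.00499435, -0.02842211,  0.02877822, -0.06018531,
        0.09684605]), 'effort': array([ 1.48812996e-03, -4.12459874e+01, -2.31974065e+01,  7.29461946e-02,
        4.56082437e-02, -1.34655043e-04]), 'ee_pos': array([ 128.03798788, -560.0296737 ,  213.13317315]), 'ee_rot': array([-1.79898942e+02,  2.09668296e-05,  1.28789603e+01]), 'force': array([-0.2273846 ,  0.42077423,  0.00994086]), 'torque': array([-0.01460723,  0.00156955,  0.0203856 ]), 'gripper_width': 91.1156993833941}
scene {'fx': 366.46358138266, 'fy': 366.46358138266, 'cx': 252.1203092236342, 'cy': 191.90519079491852, 'R': array([[-0.5572983 ,  0.83016294,  0.01575148],
       [ 0.70448701,  0.48280068, -0.52019377],
       [-0.43945041, -0.27880639, -0.853903  ]]), 't': array([ 291.44203079, -353.09895845, 1000.7278904 ])}
side {'fx': 426.88329421415415, 'fy': 426.88329421415415, 'cx': 254.19430933240312, 'cy': 188.52132155025828, 'R': array([[ 0.91745312, -0.39763118, -0.01300815],
       [-0.29320377, -0.65368481, -0.69765874],
       [ 0.26890764,  0.64388323, -0.71631213]]), 't': array([-499.58507445,  268.25397581,  558.98231885])}
{'fx': 297.3186396354542, 'fy': 297.3186396354542, 'cx': 262.2522915936683, 'cy': 187.37907437463846, 'R': array([[ 0.22330592, -0.97474729, -0.00148095],
       [-0.94773235, -0.21747176,  0.23347253],
       [-0.22789878, -0.05073225, -0.97236227]]), 't': array([-574.17556319,  -26.39847403,  389.77629264])}
```

View pics/scene0.png

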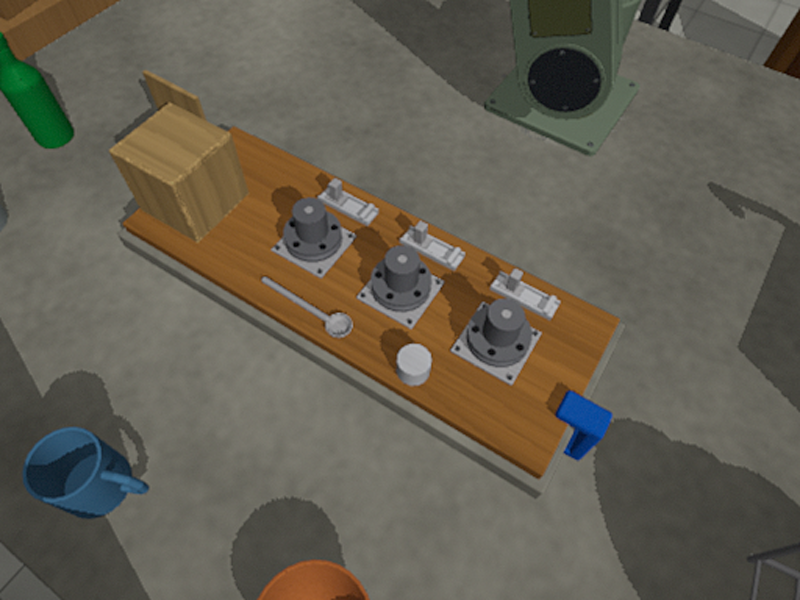

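View pics/side0.png

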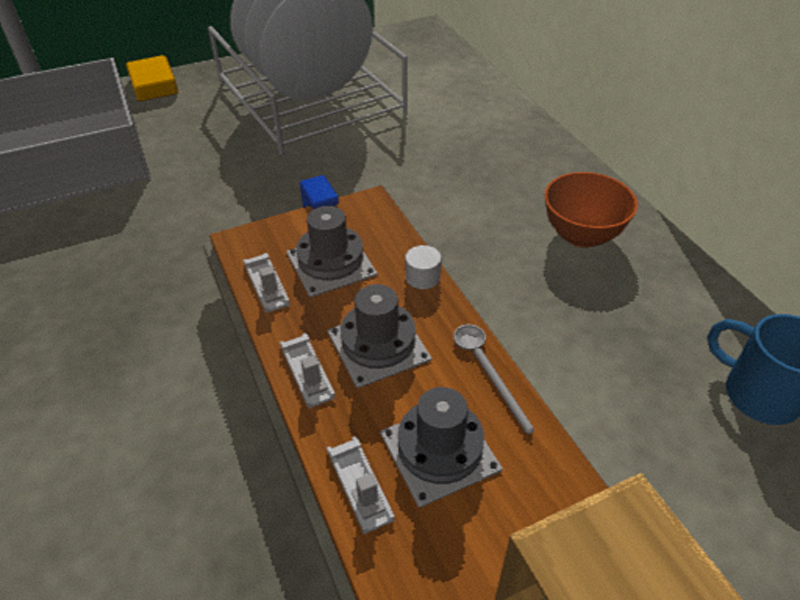

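The scene picture shows the hub-top dots (800×600) at right (309,210), mid (403,258) and left (506,313), with fin tops near (335,182), (420,228) and (515,273). The side picture shows the same hubs at (443,407), (376,299) and (326,216), and the fins near (367,478), (311,361) and (267,271).

```bash
cat > h.py <<'E'
from workcell import env
import numpy as np, cv2
def tri(a,b,c1,c2):
    P=[np.array([[c['fx'],0,c['cx']],[0,c['fy'],c['cy']],[0,0,1]])@np.c_[c['R'],c['t']] for c in(c1,c2)]
    X=cv2.triangulatePoints(P[0],P[1],np.array(a,float),np.array(b,float));X=X[:3]/X[3]
    e=[np.linalg.norm((p@np.r_[X.ravel(),1])[:2]/(p@np.r_[X.ravel(),1])[2]-q) for p,q in zip(P,(a,b))]
    return X.ravel(),e
E
python3 - <<'E'
from h import *
S=env.get_calibration("scene");D=env.get_calibration("side")
f=lambda p:(np.array(p)+.5)*.64-.5
H=[]
for n,a,b in [("R",(309,210),(443,407)),("M",(403,258),(376,299)),("L",(506,313),(326,216)),
 ("tR",(335,182),(367,478)),("tM",(420,228),(311,361)),("tL",(515,273),(267,271)),("tin",(414,352),(423,254))]:
    X,e=tri(f(a),f(b),S,D);print(n,X.round(1),np.round(e,2));H.append(X)
d=H[2]-H[0];print(np.linalg.norm(d),np.degrees(np.arctan2(-d[0],d[1])))
d=H[5]-H[3];print(np.linalg.norm(d),np.degrees(np.arctan2(-d[0],d[1])))
y=np.arctan2(-(H[2]-H[0])[0],(H[2]-H[0])[1])
for i in range(3):
  v=H[i+3]-H[i];print("fin rel (board x,y)",v[0]*np.cos(y)+v[1]*np.sin(y),-v[0]*np.sin(y)+v[1]*np.cos(y),v[2])
E
```

```text
R [ 534.9 -116.4  142.1] [0.21 0.24]
M [530.8  13.8 143.2] [0.31 0.28]
L [528.5 143.7 144.5] [0.22 0.17]
tR [ 462.1 -135.   114.3] [0. 0.]
tM [459.7  -5.3 110.6] [0.47 0.48]
tL [454.8 122.9 112.8] [0.25 0.21]
tin [609.4  80.6 114. ] [0.45 0.34]
260.19415050597576 1.406117114236048
257.98213750270503 1.6004892775734418
fin rel (board x,y) -73.2994265994806 -16.72013497141503 -27.833548190536575
fin rel (board x,y) -71.54558429408848 -17.355516874860616 -32.624456142065924
fin rel (board x,y) -74.17459775534473 -18.926656649886553 -31.746255258078364
```

The heights and spacings match the text: hub tops at 142–144 (144 expected), spacing 130, fins 74 in front, board yaw ≈1.4°. I'll move above the right wheel.

```bash
python3 -m jog '[{"dz":0.02,"grip":-0.4},{"dx":0.0325,"dy":0.0355},{"dx":0.0325,"dy":0.0355},{"dx":0.0325,"dy":0.0355},{"dx":0.0325,"dy":0.0355},{"dx":0.0325,"dy":0.0355},{"dx":0.0325,"dy":0.0355},{"dx":0.0325,"dy":0.0355},{"dx":0.0325,"dy":0.0355},{"dx":0.0325,"dy":0.0355}]' 10; python3 -m jog '[{"dx":0.0325,"dy":0.0355},{"dx":0.0325,"dy":0.0355},{"dx":0.0325,"dy":0.0355},{"dx":0.016,"dy":0.0175},{},{},{}]'
python3 - <<'E'
from h import *
s=env.state();print(s);c=env.get_calibration("wrist");print(c)
im=env.grab_frame("wrist");cv2.imwrite("pics/w1.png",cv2.resize(im[:,:,::-1],(800,600),interpolation=cv2.INTER_CUBIC))
def proj(X):
    p=c['R']@X+c['t'];r=np.hypot(p[0],p[1]);th=np.arctan2(r,p[2]);q=p[:2]/r*th*c['fx']+[c['cx'],c['cy']]
    return ((q+.5)/.64-.5).round(0)
for X in [(535,-116.4,143),(531.5,13.7,143),(528.5,143.7,144),(462,-135,112)]:print(proj(np.array(X)))
E
```

```text
{'time_s': 0.1, 'qpos': array([-7.82644543e+01,  1.83489327e+01,  8.96991961e+01, -8.60822712e-04,
        7.20447787e+01, -1.14608866e+00]), 'qvel': array([ 0.01356307, -0.02057676, -0.0481321 ,  0.01330462, -0.09078746,
        0.04027508]), 'effort': array([ 1.31874840e-03, -4.13332164e+01, -2.32510632e+01,  7.27451476e-02,
        4.21334244e-02, -6.68982352e-05]), 'ee_pos': array([ 128.09118215, -560.08555961,  213.1962822 ]), 'ee_rot': array([-1.79907095e+02, -1.04000205e-03,  1.28818996e+01]), 'force': array([0.08057369, 0.63679162, 0.35604988]), 'torque': array([0.08309093, 0.01809994, 0.02604036]), 'gripper_width': 91.26492754469625}
{'fx': 297.3186396354542, 'fy': 297.3186396354542, 'cx': 262.2522915936683, 'cy': 187.37907437463846, 'R': array([[ 0.22330592, -0.97474729, -0.00148095],
       [-0.94773235, -0.21747176,  0.23347253],
       [-0.22789878, -0.05073225, -0.97236227]]), 't': array([-574.17556319,  -26.39847403,  389.77629264])}
[  45. -214.]
[ -30. -176.]
[ -85. -142.]
[  42. -150.]invalid input
invalid input
```

View pics/w1.png

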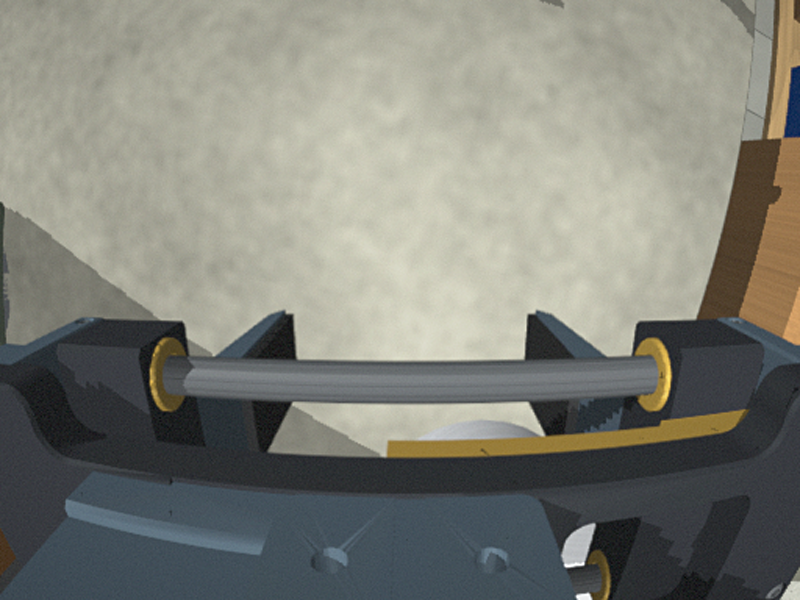

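The picture shows only the bare work surface, because the arm didn't move: a row needs all its keys. I'll retype with full rows.

```bash
python3 -m jog '[{"dx":0,"dy":0,"dz":0.02,"wx":0,"wy":0,"wz":0,"grip":-0.4},{"dx":0.0325,"dy":0.0355,"dz":0,"wx":0,"wy":0,"wz":0,"grip":-0.4},{"dx":0.0325,"dy":0.0355,"dz":0,"wx":0,"wy":0,"wz":0,"grip":-0.4},{"dx":0.0325,"dy":0.0355,"dz":0,"wx":0,"wy":0,"wz":0,"grip":-0.4},{"dx":0.0325,"dy":0.0355,"dz":0,"wx":0,"wy":0,"wz":0,"grip":-0.4},{"dx":0.0325,"dy":0.0355,"dz":0,"wx":0,"wy":0,"wz":0,"grip":-0.4},{"dx":0.0325,"dy":0.0355,"dz":0,"wx":0,"wy":0,"wz":0,"grip":-0.4},{"dx":0.0325,"dy":0.0355,"dz":0,"wx":0,"wy":0,"wz":0,"grip":-0.4},{"dx":0.0325,"dy":0.0355,"dz":0,"wx":0,"wy":0,"wz":0,"grip":-0.4},{"dx":0.0325,"dy":0.0355,"dz":0,"wx":0,"wy":0,"wz":0,"grip":-0.4}]' 10
```

```text
time_s: 1.15
ee_pos: [421.5, -239.3, 233.9]
ee_rot: [180.0, 0.0, 12.9]
force: [-0.3, -0.6, -0.1]
gripper_width: 64.0
```

```bash
python3 -m jog '[{"dx":0.0325,"dy":0.0355,"dz":0,"wx":0,"wy":0,"wz":0,"grip":-0.4},{"dx":0.0325,"dy":0.0355,"dz":0,"wx":0,"wy":0,"wz":0,"grip":-0.4},{"dx":0.0325,"dy":0.0355,"dz":0,"wx":0,"wy":0,"wz":0,"grip":-0.4},{"dx":0.016,"dy":0.0163,"dz":0,"wx":0,"wy":0,"wz":0,"grip":-0.4},{"dx":0,"dy":0,"dz":0,"wx":0,"wy":0,"wz":0,"grip":-0.4},{"dx":0,"dy":0,"dz":0,"wx":0,"wy":0,"wz":0,"grip":-0.4}]'
cat >> h.py <<'E'
def look(name,pts=()):
    s=env.state();c=env.get_calibration("wrist")
    im=env.grab_frame("wrist");cv2.imwrite(f"pics/{name}.png",cv2.resize(im[:,:,::-1],(800,600),interpolation=cv2.INTER_CUBIC))
    print(s['ee_pos'].round(1),s['ee_rot'].round(2))
    for X in pts:
        p=c['R']@np.array(X)+c['t'];r=np.hypot(p[0],p[1]);th=np.arctan2(r,p[2]);q=p[:2]/r*th*c['fx']+[c['cx'],c['cy']]
        print(X,((q+.5)/.64-.5).round(0))
    return c
def ray(c,px,z):
    q=(np.array(px)+.5)*.64-.5-[c['cx'],c['cy']];r=np.hypot(*q);th=r/c['fx']
    d=c['R'].T@np.r_[q/r*np.sin(th),np.cos(th)];o=-c['R'].T@c['t'];return o+d*(z-o[2])/d[2]
E
python3 - <<'E'
from h import *
look("w2",[(535,-116.4,144),(531.5,13.7,144),(528.5,143.7,144),(462,-135,112)])
E
```

```text
time_s: 1.75
ee_pos: [533.7, -118.1, 233.5]
ee_rot: [-180.0, 0.1, 12.9]
force: [-0.7, 0.2, 1.0]
gripper_width: 64.0
[ 533.7 -118.1  233.5] [-1.800e+02  9.000e-02  1.294e+01]
(535, -116.4, 144) [408. 295.]
(531.5, 13.7, 144) [198. 254.]
(528.5, 143.7, 144) [ 47. 223.]
(462, -135, 112) [411. 390.]
```

View pics/w2.png

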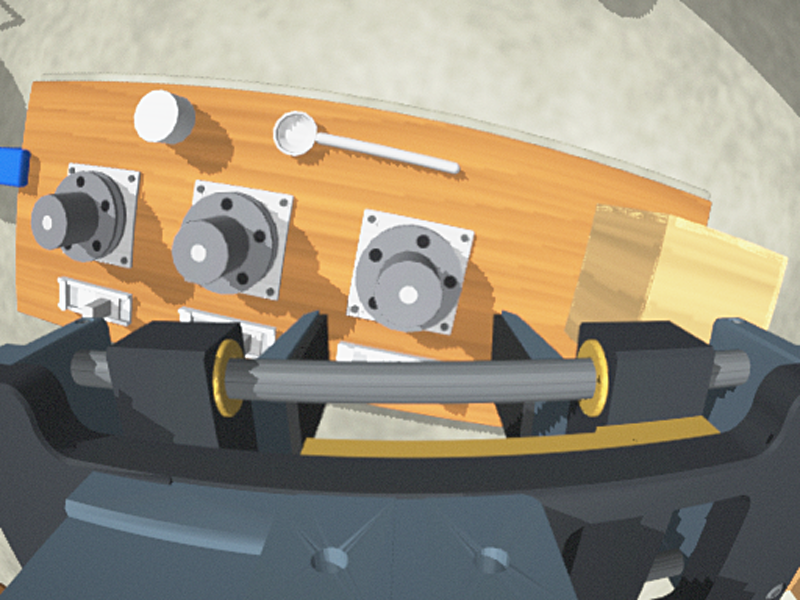

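The wrist view shows the hub dots at right (408,295), mid (198,253) and left (47,222), within a pixel of the predictions. So the positions are confirmed. Descending and gripping at 10 N.

```bash
python3 -m jog '[{"dx":0.0013,"dy":0.0017,"dz":-0.04,"wx":0,"wy":0,"wz":0,"grip":-0.4},{"dx":0,"dy":0,"dz":-0.04,"wx":0,"wy":0,"wz":0,"grip":-0.4},{"dx":0,"dy":0,"dz":-0.03,"wx":0,"wy":0,"wz":0,"grip":-0.4},{"dx":0,"dy":0,"dz":-0.0115,"wx":0,"wy":0,"wz":0,"grip":-0.4},{"dx":0,"dy":0,"dz":0,"wx":0,"wy":0,"wz":0,"grip":-0.4},{"dx":0,"dy":0,"dz":0,"wx":0,"wy":0,"wz":0,"grip":-0.4}]' 10
python3 -m jog '[{"dx":0,"dy":0,"dz":0,"wx":0,"wy":0,"wz":0,"grip":0},{"dx":0,"dy":0,"dz":0,"wx":0,"wy":0,"wz":0,"grip":0.3},{"dx":0,"dy":0,"dz":0,"wx":0,"wy":0,"wz":0,"grip":0.5},{"dx":0,"dy":0,"dz":0,"wx":0,"wy":0,"wz":0,"grip":1},{"dx":0,"dy":0,"dz":0,"wx":0,"wy":0,"wz":0,"grip":1},{"dx":0,"dy":0,"dz":0,"wx":0,"wy":0,"wz":0,"grip":1},{"dx":0,"dy":0,"dz":0,"wx":0,"wy":0,"wz":0,"grip":1}]' 10; python3 -c "
from workcell import env
s=env.state();print(s['force'],s['torque'])"
```

```text
time_s: 2.4
ee_pos: [536.2, -117.4, 113.9]
ee_rot: [179.9, -0.1, 12.8]
force: [0.2, -0.7, 0.1]
gripper_width: 63.5
time_s: 3.1
ee_pos: [535.9, -116.5, 113.3]
ee_rot: [180.0, -0.1, 12.9]
force: [-0.7, 0.2, 5.7]
gripper_width: 39.7
[-0.72343767  0.1832884   5.71448122] [ 0.1533254   0.16266064 -0.009038  ]
```

```bash
cat > t.py <<'E'
from workcell import env
s=env.state();print(s['force'].round(2),s['torque'].round(3),s['ee_rot'].round(1))
E
python3 -m jog '[{"dx":0,"dy":0,"dz":0,"wx":0,"wy":0,"wz":0.05,"grip":1},{"dx":0,"dy":0,"dz":0,"wx":0,"wy":0,"wz":0.1,"grip":1},{"dx":0,"dy":0,"dz":0,"wx":0,"wy":0,"wz":0.1,"grip":1},{"dx":0,"dy":0,"dz":0,"wx":0,"wy":0,"wz":0.1,"grip":1},{"dx":0,"dy":0,"dz":0,"wx":0,"wy":0,"wz":0.1,"grip":1}]'; python3 t.py
python3 -m jog '[{"dx":0,"dy":0,"dz":0,"wx":0,"wy":0,"wz":0.1,"grip":1},{"dx":0,"dy":0,"dz":0,"wx":0,"wy":0,"wz":0.1,"grip":1},{"dx":0,"dy":0,"dz":0,"wx":0,"wy":0,"wz":0.1,"grip":1},{"dx":0,"dy":0,"dz":0,"wx":0,"wy":0,"wz":0.1,"grip":1}]'; python3 t.py
python3 -m jog '[{"dx":0,"dy":0,"dz":0,"wx":0,"wy":0,"wz":0.1,"grip":1},{"dx":0,"dy":0,"dz":0,"wx":0,"wy":0,"wz":0.1,"grip":1},{"dx":0,"dy":0,"dz":0,"wx":0,"wy":0,"wz":0.1,"grip":1},{"dx":0,"dy":0,"dz":0,"wx":0,"wy":0,"wz":0.1,"grip":1}]'; python3 t.py
python3 -m jog '[{"dx":0,"dy":0,"dz":0,"wx":0,"wy":0,"wz":0.08,"grip":1},{"dx":0,"dy":0,"dz":0,"wx":0,"wy":0,"wz":0.03,"grip":1},{"dx":0,"dy":0,"dz":0,"wx":0,"wy":0,"wz":0,"grip":1},{"dx":0,"dy":0,"dz":0,"wx":0,"wy":0,"wz":0,"grip":1},{"dx":0,"dy":0,"dz":0,"wx":0,"wy":0,"wz":0,"grip":1},{"dx":0,"dy":0,"dz":0,"wx":0,"wy":0,"wz":0,"grip":1}]'; python3 t.py
```

```text
time_s: 3.6
ee_pos: [535.8, -116.3, 113.3]
ee_rot: [180.0, -0.1, 38.8]
force: [-1.2, 1.6, 5.8]
gripper_width: 40.0
[-1.16  1.63  5.76] [ 0.172  0.138 -0.176] [ 1.80e+02 -1.00e-01  3.88e+01]
time_s: 4.0
ee_pos: [535.6, -116.2, 113.3]
ee_rot: [180.0, -0.1, 61.8]
force: [-1.6, 1.9, 6.0]
gripper_width: 39.5
[-1.57  1.9   6.01] [ 0.283  0.198 -0.244] [ 1.80e+02 -1.00e-01  6.18e+01]
time_s: 4.4
ee_pos: [535.4, -116.1, 113.2]
ee_rot: [180.0, -0.1, 84.7]
force: [-1.9, 1.4, 7.8]
gripper_width: 39.5
[-1.89  1.36  7.78] [ 0.291  0.242 -0.232] [ 1.80e+02 -1.00e-01  8.47e+01]
time_s: 5.0
ee_pos: [535.4, -116.1, 113.2]
ee_rot: [180.0, -0.0, 90.8]
force: [-1.5, 2.0, 7.3]
gripper_width: 39.8
[-1.48  2.03  7.32] [ 0.312  0.229 -0.086] [180.   -0.   90.8]
```

```bash
python3 -m jog '[{"dx":0,"dy":0,"dz":0,"wx":0,"wy":0,"wz":0,"grip":-0.3},{"dx":0,"dy":0,"dz":0,"wx":0,"wy":0,"wz":0,"grip":-0.3},{"dx":0,"dy":0,"dz":0,"wx":0,"wy":0,"wz":0,"grip":-0.3},{"dx":0,"dy":0,"dz":0.02,"wx":0,"wy":0,"wz":0,"grip":-0.3},{"dx":0,"dy":0,"dz":0.04,"wx":0,"wy":0,"wz":0,"grip":-0.3},{"dx":0,"dy":0.02,"dz":0.02,"wx":0,"wy":0,"wz":0,"grip":-0.3},{"dx":-0.001,"dy":0.04,"dz":0,"wx":0,"wy":0,"wz":0,"grip":-0.3},{"dx":-0.001,"dy":0.04,"dz":0,"wx":0,"wy":0,"wz":0,"grip":-0.3},{"dx":-0.002,"dy":0.0299,"dz":0,"wx":0,"wy":0,"wz":0,"grip":-0.3},{"dx":0,"dy":0,"dz":0,"wx":0,"wy":0,"wz":0,"grip":-0.3}]'
python3 - <<'E'
from h import *
env.state()
a=cv2.imread("pics/side0.png");im=env.grab_frame("side");b=cv2.resize(im[:,:,::-1],(800,600),interpolation=cv2.INTER_CUBIC);cv2.imwrite("pics/side1.png",b)
c=env.grab_frame("scene");c=cv2.resize(c[:,:,::-1],(800,600),interpolation=cv2.INTER_CUBIC);cv2.imwrite("pics/scene1.png",c)
a2=cv2.imread("pics/scene0.png")
r=lambda i,x,y:cv2.resize(i[y:y+130,x:x+170],(390,298),interpolation=cv2.INTER_CUBIC)
cv2.imwrite("pics/cmp1.png",np.vstack([np.hstack([r(a,360,380),r(b,360,380)]),np.hstack([r(a2,230,170),r(c,230,170)])]))
E
```

```text
time_s: 6.0
ee_pos: [531.0, 16.3, 192.3]
ee_rot: [-180.0, -0.1, 91.0]
force: [-0.1, -0.8, 0.5]
gripper_width: 59.8
```

View pics/cmp1.png

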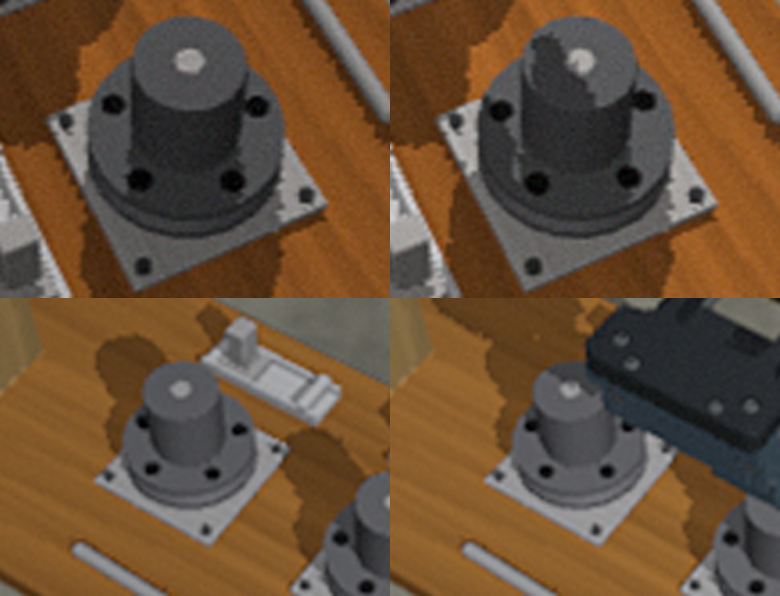

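The holes on the right wheel (5, 72° apart) shifted about 6° anticlockwise. That fits a 78° turn, and the drag was about 0.24 N m; I'll recheck for slip later. Now the middle wheel.

```bash
python3 -m jog '[{"dx":0,"dy":0,"dz":-0.02,"wx":0,"wy":0,"wz":0,"grip":-0.3},{"dx":0,"dy":0,"dz":0,"wx":0,"wy":0,"wz":0,"grip":-0.3}]'
```

```text
time_s: 6.3
ee_pos: [529.9, 12.2, 170.4]
ee_rot: [-179.7, 0.0, 90.7]
force: [-0.1, -0.2, -0.2]
gripper_width: 59.2
```

```bash
python3 -m jog '[{"dx":0.001,"dy":0.001,"dz":-0.03,"wx":0,"wy":0,"wz":0,"grip":-0.3},{"dx":0,"dy":0,"dz":-0.02,"wx":0,"wy":0,"wz":0,"grip":-0.3},{"dx":0,"dy":0,"dz":-0.008,"wx":0,"wy":0,"wz":0,"grip":-0.3},{"dx":0,"dy":0,"dz":0,"wx":0,"wy":0,"wz":0,"grip":-0.3},{"dx":0,"dy":0,"dz":0,"wx":0,"wy":0,"wz":0,"grip":0.3},{"dx":0,"dy":0,"dz":0,"wx":0,"wy":0,"wz":0,"grip":1},{"dx":0,"dy":0,"dz":0,"wx":0,"wy":0,"wz":0,"grip":1},{"dx":0,"dy":0,"dz":0,"wx":0,"wy":0,"wz":0,"grip":1},{"dx":0,"dy":0,"dz":0,"wx":0,"wy":0,"wz":0,"grip":1},{"dx":0,"dy":0,"dz":0,"wx":0,"wy":0,"wz":0,"grip":1}]' 10; python3 t.py
```

```text
time_s: 7.3
ee_pos: [532.3, 14.2, 115.5]
ee_rot: [180.0, 0.0, 90.8]
force: [-3.2, -1.0, 6.4]
gripper_width: 39.9
[-3.19 -0.97  6.35] [-0.113  0.538  0.011] [180.    0.   90.8]
```

```bash
python3 -m jog '[{"dx":0,"dy":0,"dz":0,"wx":0,"wy":0,"wz":-0.05,"grip":1},{"dx":0,"dy":0,"dz":0,"wx":0,"wy":0,"wz":-0.1,"grip":1},{"dx":0,"dy":0,"dz":0,"wx":0,"wy":0,"wz":-0.1,"grip":1},{"dx":0,"dy":0,"dz":0,"wx":0,"wy":0,"wz":-0.1,"grip":1},{"dx":0,"dy":0,"dz":0,"wx":0,"wy":0,"wz":-0.1,"grip":1}]'; python3 t.py
python3 -m jog '[{"dx":0,"dy":0,"dz":0,"wx":0,"wy":0,"wz":-0.1,"grip":1},{"dx":0,"dy":0,"dz":0,"wx":0,"wy":0,"wz":-0.1,"grip":1},{"dx":0,"dy":0,"dz":0,"wx":0,"wy":0,"wz":-0.1,"grip":1},{"dx":0,"dy":0,"dz":0,"wx":0,"wy":0,"wz":-0.1,"grip":1}]'; python3 t.py
python3 -m jog '[{"dx":0,"dy":0,"dz":0,"wx":0,"wy":0,"wz":-0.1,"grip":1},{"dx":0,"dy":0,"dz":0,"wx":0,"wy":0,"wz":-0.1,"grip":1},{"dx":0,"dy":0,"dz":0,"wx":0,"wy":0,"wz":-0.1,"grip":1},{"dx":0,"dy":0,"dz":0,"wx":0,"wy":0,"wz":-0.1,"grip":1}]'; python3 t.py
python3 -m jog '[{"dx":0,"dy":0,"dz":0,"wx":0,"wy":0,"wz":-0.08,"grip":1},{"dx":0,"dy":0,"dz":0,"wx":0,"wy":0,"wz":-0.03,"grip":1},{"dx":0,"dy":0,"dz":0,"wx":0,"wy":0,"wz":0,"grip":1},{"dx":0,"dy":0,"dz":0,"wx":0,"wy":0,"wz":0,"grip":1},{"dx":0,"dy":0,"dz":0,"wx":0,"wy":0,"wz":0,"grip":1},{"dx":0,"dy":0,"dz":0,"wx":0,"wy":0,"wz":0,"grip":1}]'; python3 t.py
```

```text
time_s: 7.8
ee_pos: [532.7, 14.2, 115.5]
ee_rot: [179.9, -0.0, 64.8]
force: [-1.4, -1.1, 6.0]
gripper_width: 39.5
[-1.38 -1.14  5.96] [-0.191  0.45  -0.031] [179.9  -0.   64.8]
time_s: 8.2
ee_pos: [533.0, 14.0, 115.5]
ee_rot: [179.9, -0.0, 41.9]
force: [-1.1, -2.3, 4.4]
gripper_width: 39.6
[-1.12 -2.3   4.38] [-0.243  0.342 -0.027] [179.9  -0.   41.9]
time_s: 8.6
ee_pos: [533.2, 13.7, 115.5]
ee_rot: [179.9, -0.1, 19.0]
force: [-0.7, -2.6, 3.1]
gripper_width: 39.6
[-0.67 -2.6   3.1 ] [-0.41   0.229  0.03 ] [ 1.799e+02 -1.000e-01  1.900e+01]
time_s: 9.2
ee_pos: [533.2, 13.6, 115.5]
ee_rot: [179.9, -0.1, 12.9]
force: [-1.4, -3.4, 5.2]
gripper_width: 39.8
[-1.36 -3.37  5.2 ] [-0.488  0.222 -0.008] [ 1.799e+02 -1.000e-01  1.290e+01]
```

The middle wheel is free (|Tz| ≤ 0.03). Next, the left wheel.

```bash
python3 -m jog '[{"dx":0,"dy":0,"dz":0,"wx":0,"wy":0,"wz":0,"grip":-0.3},{"dx":0,"dy":0,"dz":0,"wx":0,"wy":0,"wz":0,"grip":-0.3},{"dx":0,"dy":0,"dz":0,"wx":0,"wy":0,"wz":0,"grip":-0.3},{"dx":0,"dy":0,"dz":0.02,"wx":0,"wy":0,"wz":0,"grip":-0.3},{"dx":0,"dy":0,"dz":0.04,"wx":0,"wy":0,"wz":0,"grip":-0.3},{"dx":0,"dy":0.02,"dz":0.02,"wx":0,"wy":0,"wz":0,"grip":-0.3},{"dx":-0.001,"dy":0.04,"dz":0,"wx":0,"wy":0,"wz":0,"grip":-0.3},{"dx":-0.001,"dy":0.04,"dz":0,"wx":0,"wy":0,"wz":0,"grip":-0.3},{"dx":-0.002,"dy":0.03,"dz":0,"wx":0,"wy":0,"wz":0,"grip":-0.3},{"dx":0,"dy":0,"dz":0,"wx":0,"wy":0,"wz":0,"grip":-0.3}]'
python3 -m jog '[{"dx":0,"dy":0,"dz":-0.02,"wx":0,"wy":0,"wz":0,"grip":-0.3},{"dx":0,"dy":0,"dz":0,"wx":0,"wy":0,"wz":0,"grip":-0.3},{"dx":0,"dy":0,"dz":0,"wx":0,"wy":0,"wz":0,"grip":-0.3}]'
python3 - <<'E'
from h import *
env.state()
c=env.grab_frame("side");cv2.imwrite("pics/side2.png",cv2.resize(c[:,:,::-1],(800,600),interpolation=cv2.INTER_CUBIC))
for i in range(4): s=env.state();print(s['time_s'],s['ee_pos'].round(1))
E
```

```text
time_s: 10.2
ee_pos: [528.1, 147.8, 194.2]
ee_rot: [-179.9, -0.0, 13.1]
force: [0.4, -0.4, -0.1]
gripper_width: 59.0
time_s: 10.5
ee_pos: [528.3, 143.8, 174.3]
ee_rot: [180.0, 0.1, 12.9]
force: [0.0, -0.3, -0.1]
gripper_width: 59.1
10.55 [528.7 143.8 174.8]
10.55 [528.7 143.8 174.8]
10.55 [528.7 143.8 174.8]
10.55 [528.7 143.8 174.8]
```

```bash
python3 -m jog '[{"dx":0,"dy":0,"dz":-0.03,"wx":0,"wy":0,"wz":0,"grip":-0.3},{"dx":0,"dy":0,"dz":-0.02,"wx":0,"wy":0,"wz":0,"grip":-0.3},{"dx":0,"dy":0,"dz":-0.010,"wx":0,"wy":0,"wz":0,"grip":-0.3},{"dx":0,"dy":0,"dz":0,"wx":0,"wy":0,"wz":0,"grip":-0.3},{"dx":0,"dy":0,"dz":0,"wx":0,"wy":0,"wz":0,"grip":0.3},{"dx":0,"dy":0,"dz":0,"wx":0,"wy":0,"wz":0,"grip":1},{"dx":0,"dy":0,"dz":0,"wx":0,"wy":0,"wz":0,"grip":1},{"dx":0,"dy":0,"dz":0,"wx":0,"wy":0,"wz":0,"grip":1},{"dx":0,"dy":0,"dz":0,"wx":0,"wy":0,"wz":0,"grip":1},{"dx":0,"dy":0,"dz":0,"wx":0,"wy":0,"wz":0,"grip":1}]' 10; python3 t.py
python3 -m jog '[{"dx":0,"dy":0,"dz":0,"wx":0,"wy":0,"wz":0.05,"grip":1},{"dx":0,"dy":0,"dz":0,"wx":0,"wy":0,"wz":0.1,"grip":1},{"dx":0,"dy":0,"dz":0,"wx":0,"wy":0,"wz":0.1,"grip":1},{"dx":0,"dy":0,"dz":0,"wx":0,"wy":0,"wz":0.1,"grip":1},{"dx":0,"dy":0,"dz":0,"wx":0,"wy":0,"wz":0.1,"grip":1}]'; python3 t.py
python3 -m jog '[{"dx":0,"dy":0,"dz":0,"wx":0,"wy":0,"wz":0.1,"grip":1},{"dx":0,"dy":0,"dz":0,"wx":0,"wy":0,"wz":0.1,"grip":1},{"dx":0,"dy":0,"dz":0,"wx":0,"wy":0,"wz":0.1,"grip":1},{"dx":0,"dy":0,"dz":0,"wx":0,"wy":0,"wz":0.1,"grip":1}]'; python3 t.py
python3 -m jog '[{"dx":0,"dy":0,"dz":0,"wx":0,"wy":0,"wz":0.1,"grip":1},{"dx":0,"dy":0,"dz":0,"wx":0,"wy":0,"wz":0.1,"grip":1},{"dx":0,"dy":0,"dz":0,"wx":0,"wy":0,"wz":0.1,"grip":1},{"dx":0,"dy":0,"dz":0,"wx":0,"wy":0,"wz":0.1,"grip":1}]'; python3 t.py
python3 -m jog '[{"dx":0,"dy":0,"dz":0,"wx":0,"wy":0,"wz":0.08,"grip":1},{"dx":0,"dy":0,"dz":0,"wx":0,"wy":0,"wz":0.03,"grip":1},{"dx":0,"dy":0,"dz":0,"wx":0,"wy":0,"wz":0,"grip":1},{"dx":0,"dy":0,"dz":0,"wx":0,"wy":0,"wz":0,"grip":1},{"dx":0,"dy":0,"dz":0,"wx":0,"wy":0,"wz":0,"grip":1},{"dx":0,"dy":0,"dz":0,"wx":0,"wy":0,"wz":0,"grip":1}]'; python3 t.py
```

```text
time_s: 11.55
ee_pos: [529.5, 143.5, 115.6]
ee_rot: [179.9, -0.1, 12.9]
force: [1.2, -5.4, 3.5]
gripper_width: 39.7
[ 1.23 -5.41  3.54] [-0.981 -0.18  -0.009] [ 1.799e+02 -1.000e-01  1.290e+01]
time_s: 12.05
ee_pos: [529.5, 143.6, 115.7]
ee_rot: [179.8, -0.1, 38.9]
force: [0.5, -4.8, 4.3]
gripper_width: 39.7
[ 0.53 -4.79  4.27] [-0.81  -0.135  0.005] [ 1.798e+02 -1.000e-01  3.890e+01]
time_s: 12.45
ee_pos: [529.4, 143.7, 115.6]
ee_rot: [179.8, -0.0, 61.8]
force: [1.0, -4.4, 4.8]
gripper_width: 39.6
[ 0.95 -4.36  4.76] [-0.78  -0.16   0.009] [179.8  -0.   61.8]
time_s: 12.85
ee_pos: [529.2, 143.7, 115.6]
ee_rot: [179.9, 0.0, 84.8]
force: [0.3, -4.4, 4.8]
gripper_width: 40.1
[ 0.28 -4.38  4.84] [-0.703 -0.099 -0.032] [179.9   0.   84.8]
time_s: 13.45
ee_pos: [529.2, 143.7, 115.6]
ee_rot: [179.9, 0.1, 90.8]
force: [-0.4, -4.2, 6.1]
gripper_width: 39.7
[-0.44 -4.2   6.11] [-0.852 -0.152 -0.033] [1.799e+02 1.000e-01 9.080e+01]
```

The left wheel is also free, so the right one binds. I'll go back to it for a further 0.6 rad, to rule out slip in the first turn.

```bash
python3 -m jog '[{"dx":0,"dy":0,"dz":0,"wx":0,"wy":0,"wz":0,"grip":-0.3},{"dx":0,"dy":0,"dz":0,"wx":0,"wy":0,"wz":0,"grip":-0.3},{"dx":0,"dy":0,"dz":0,"wx":0,"wy":0,"wz":0,"grip":-0.3},{"dx":0,"dy":0,"dz":0.02,"wx":0,"wy":0,"wz":0,"grip":-0.3},{"dx":0,"dy":0,"dz":0.04,"wx":0,"wy":0,"wz":0,"grip":-0.3},{"dx":0,"dy":-0.02,"dz":0.02,"wx":0,"wy":0,"wz":0,"grip":-0.3},{"dx":0.001,"dy":-0.04,"dz":0,"wx":0,"wy":0,"wz":0,"grip":-0.3},{"dx":0.001,"dy":-0.04,"dz":0,"wx":0,"wy":0,"wz":0,"grip":-0.3},{"dx":0.002,"dy":-0.04,"dz":0,"wx":0,"wy":0,"wz":0,"grip":-0.3},{"dx":0.001,"dy":-0.04,"dz":0,"wx":0,"wy":0,"wz":0,"grip":-0.3}]'
python3 -m jog '[{"dx":0.001,"dy":-0.04,"dz":0,"wx":0,"wy":0,"wz":0,"grip":-0.3},{"dx":0,"dy":-0.04,"dz":0,"wx":0,"wy":0,"wz":0,"grip":-0.3},{"dx":0,"dy":0,"dz":-0.02,"wx":0,"wy":0,"wz":0,"grip":-0.3},{"dx":0,"dy":0,"dz":0,"wx":0,"wy":0,"wz":0,"grip":-0.3},{"dx":0,"dy":0,"dz":0,"wx":0,"wy":0,"wz":0,"grip":-0.3}]'
```

```text
time_s: 14.45
ee_pos: [533.4, -36.7, 194.4]
ee_rot: [180.0, -0.0, 90.8]
force: [1.8, 0.3, 1.2]
gripper_width: 59.2
time_s: 14.95
ee_pos: [534.2, -115.1, 174.2]
ee_rot: [-179.9, -0.1, 90.8]
force: [0.4, -0.1, 0.5]
gripper_width: 59.7
```

```bash
python3 -m jog '[{"dx":0.001,"dy":-0.001,"dz":-0.03,"wx":0,"wy":0,"wz":0,"grip":-0.3},{"dx":0,"dy":0,"dz":-0.02,"wx":0,"wy":0,"wz":0,"grip":-0.3},{"dx":0,"dy":0,"dz":-0.010,"wx":0,"wy":0,"wz":0,"grip":-0.3},{"dx":0,"dy":0,"dz":0,"wx":0,"wy":0,"wz":0,"grip":-0.3},{"dx":0,"dy":0,"dz":0,"wx":0,"wy":0,"wz":0,"grip":0.3},{"dx":0,"dy":0,"dz":0,"wx":0,"wy":0,"wz":0,"grip":1},{"dx":0,"dy":0,"dz":0,"wx":0,"wy":0,"wz":0,"grip":1},{"dx":0,"dy":0,"dz":0,"wx":0,"wy":0,"wz":0,"grip":1},{"dx":0,"dy":0,"dz":0,"wx":0,"wy":0,"wz":0,"grip":1},{"dx":0,"dy":0,"dz":0,"wx":0,"wy":0,"wz":0,"grip":1}]' 11; python3 t.py
python3 -m jog '[{"dx":0,"dy":0,"dz":0,"wx":0,"wy":0,"wz":0.05,"grip":1},{"dx":0,"dy":0,"dz":0,"wx":0,"wy":0,"wz":0.1,"grip":1},{"dx":0,"dy":0,"dz":0,"wx":0,"wy":0,"wz":0.1,"grip":1},{"dx":0,"dy":0,"dz":0,"wx":0,"wy":0,"wz":0.1,"grip":1},{"dx":0,"dy":0,"dz":0,"wx":0,"wy":0,"wz":0.1,"grip":1}]'; python3 t.py
python3 -m jog '[{"dx":0,"dy":0,"dz":0,"wx":0,"wy":0,"wz":0.1,"grip":1},{"dx":0,"dy":0,"dz":0,"wx":0,"wy":0,"wz":0.05,"grip":1},{"dx":0,"dy":0,"dz":0,"wx":0,"wy":0,"wz":0,"grip":1},{"dx":0,"dy":0,"dz":0,"wx":0,"wy":0,"wz":0,"grip":1},{"dx":0,"dy":0,"dz":0,"wx":0,"wy":0,"wz":0,"grip":-0.3},{"dx":0,"dy":0,"dz":0,"wx":0,"wy":0,"wz":0,"grip":-0.3},{"dx":0,"dy":0,"dz":0,"wx":0,"wy":0,"wz":0,"grip":-0.3},{"dx":0,"dy":0,"dz":0.03,"wx":0,"wy":0,"wz":0,"grip":-0.3},{"dx":0,"dy":0,"dz":0.04,"wx":0,"wy":0,"wz":0,"grip":-0.3},{"dx":0,"dy":0,"dz":0.02,"wx":0,"wy":0,"wz":0,"grip":1}]'
python3 -m jog '[{"dx":-0.04,"dy":-0.02,"dz":0,"wx":0,"wy":0,"wz":-0.14,"grip":1},{"dx":-0.032,"dy":-0.027,"dz":0,"wx":0,"wy":0,"wz":-0.14,"grip":1},{"dx":0,"dy":0,"dz":0,"wx":0,"wy":0,"wz":-0.14,"grip":1},{"dx":0,"dy":0,"dz":0,"wx":0,"wy":0,"wz":-0.14,"grip":1},{"dx":0,"dy":0,"dz":0,"wx":0,"wy":0,"wz":-0.025,"grip":1},{"dx":0,"dy":0,"dz":0,"wx":0,"wy":0,"wz":0,"grip":1},{"dx":0,"dy":0,"dz":0,"wx":0,"wy":0,"wz":0,"grip":1}]' 10
python3 - <<'E'
from h import *
L=[]
for n in("side","scene"):
    im=env.grab_frame(n);L.append(cv2.resize(im[:,:,::-1],(800,600),interpolation=cv2.INTER_CUBIC));cv2.imwrite(f"pics/{n}3.png",L[-1])
r=lambda i,x,y:cv2.resize(i[y:y+130,x:x+170],(390,298),interpolation=cv2.INTER_CUBIC)
a=cv2.imread("pics/side1.png");a0=cv2.imread("pics/side0.png")
cv2.imwrite("pics/cmp3.png",np.vstack([np.hstack([r(L[0],360,380),r(L[1],230,170)]),np.hstack([r(L[0],290,270),r(a0,290,270)])]))
E
```

```text
time_s: 15.95
ee_pos: [535.4, -116.7, 115.6]
ee_rot: [180.0, 0.0, 90.8]
force: [-2.1, 0.5, 6.8]
gripper_width: 39.3
[-2.09  0.46  6.8 ] [-0.005  0.424  0.033] [180.    0.   90.8]
time_s: 16.45
ee_pos: [535.4, -116.7, 115.6]
ee_rot: [180.0, 0.0, 116.8]
force: [-2.2, 1.0, 5.9]
gripper_width: 39.4
[-2.17  0.97  5.94] [ 0.063  0.425 -0.21 ] [180.    0.  116.8]
time_s: 17.45
ee_pos: [536.9, -116.9, 207.4]
ee_rot: [179.8, 0.2, 125.2]
force: [0.1, -0.8, 0.4]
gripper_width: 54.0
time_s: 18.15
ee_pos: [463.7, -163.5, 204.3]
ee_rot: [-180.0, -0.0, 91.8]
force: [0.7, -0.3, 1.7]
gripper_width: 0.8
```

View pics/cmp3.png

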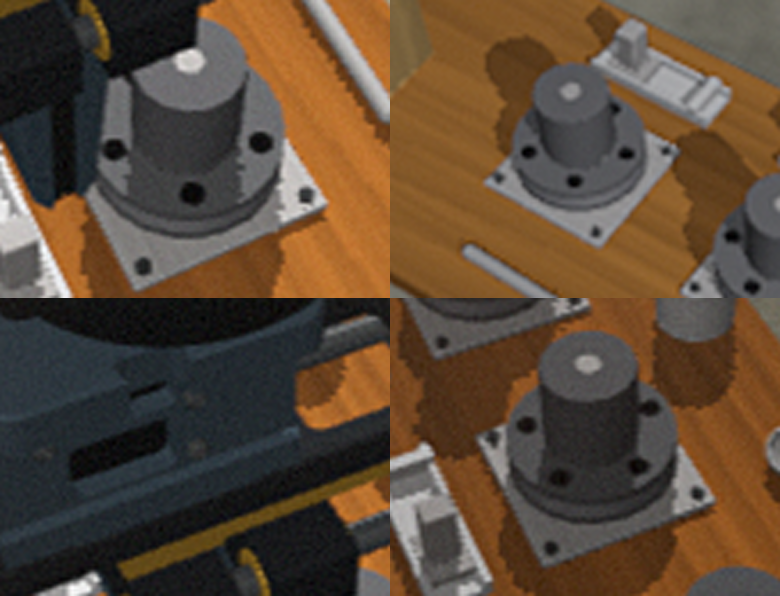

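View pics/side3.png

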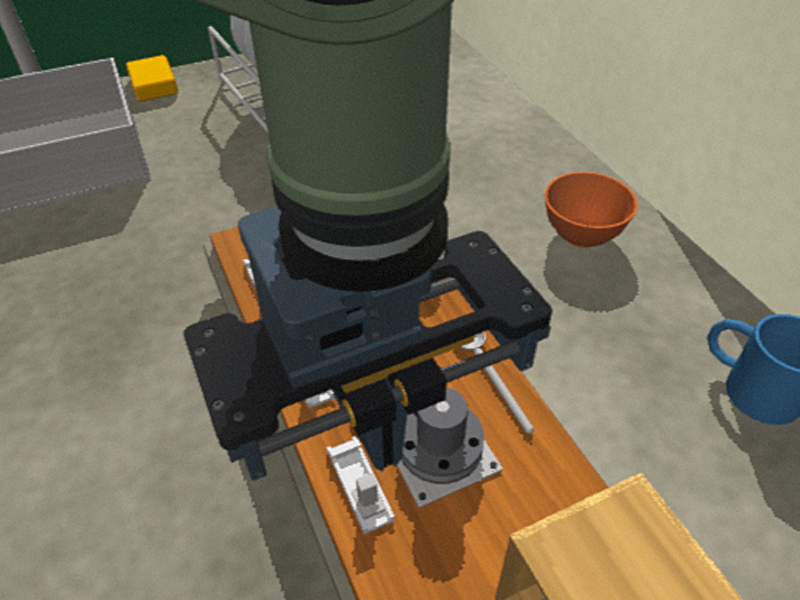

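The wheel's holes moved on by about 34° (side crop, front hole now at (193,193)), with the same drag, so the grip does not slip. The right wheel is the binding one, and the closed fingers stand to the right of its tab. Descending beside the fin.

```bash
python3 -m jog '[{"dx":-0.002,"dy":-0.001,"dz":-0.04,"wx":0,"wy":0,"wz":-0.005,"grip":1},{"dx":0,"dy":0,"dz":-0.03,"wx":0,"wy":0,"wz":0,"grip":1},{"dx":0,"dy":0,"dz":-0.02,"wx":0,"wy":0,"wz":0,"grip":1},{"dx":0,"dy":0,"dz":-0.01,"wx":0,"wy":0,"wz":0,"grip":1},{"dx":0,"dy":0,"dz":-0.007,"wx":0,"wy":0,"wz":0,"grip":1},{"dx":0,"dy":0,"dz":0,"wx":0,"wy":0,"wz":0,"grip":1}]'; python3 t.py
```

```text
time_s: 18.85
ee_pos: [461.6, -164.6, 97.3]
ee_rot: [-180.0, -0.0, 91.4]
force: [0.8, 0.2, 0.9]
gripper_width: 0.1
[0.75 0.2  0.91] [-0.033 -0.121 -0.048] [-180.    -0.    91.4]
```

```bash
python3 -m jog '[{"dx":0,"dy":0.002,"dz":0,"wx":0,"wy":0,"wz":0,"grip":1},{"dx":0,"dy":0.003,"dz":0,"wx":0,"wy":0,"wz":0,"grip":1},{"dx":0,"dy":0.003,"dz":0,"wx":0,"wy":0,"wz":0,"grip":1},{"dx":0,"dy":0.003,"dz":0,"wx":0,"wy":0,"wz":0,"grip":1},{"dx":0,"dy":0.003,"dz":0,"wx":0,"wy":0,"wz":0,"grip":1}]'; python3 t.py; python3 -m jog '[{"dx":0,"dy":0.003,"dz":0,"wx":0,"wy":0,"wz":0,"grip":1},{"dx":0,"dy":0.003,"dz":0,"wx":0,"wy":0,"wz":0,"grip":1},{"dx":0,"dy":0.003,"dz":0,"wx":0,"wy":0,"wz":0,"grip":1},{"dx":0,"dy":0.003,"dz":0,"wx":0,"wy":0,"wz":0,"grip":1},{"dx":0,"dy":0.003,"dz":0,"wx":0,"wy":0,"wz":0,"grip":1},{"dx":0,"dy":0.002,"dz":0,"wx":0,"wy":0,"wz":0,"grip":1},{"dx":0,"dy":0,"dz":0,"wx":0,"wy":0,"wz":0,"grip":1}]'; python3 t.py
```

```text
time_s: 19.35
ee_pos: [462.1, -150.9, 98.1]
ee_rot: [179.9, 0.1, 91.4]
force: [0.6, -3.1, 3.3]
gripper_width: 0.6
[ 0.58 -3.12  3.29] [-0.51  -0.139 -0.014] [1.799e+02 1.000e-01 9.140e+01]
time_s: 20.05
ee_pos: [461.4, -133.1, 97.3]
ee_rot: [-180.0, -0.0, 91.4]
force: [1.2, -0.9, 0.5]
gripper_width: 0.2
[ 1.2  -0.91  0.49] [-0.277 -0.225  0.022] [-180.    -0.    91.4]
```

```bash
R='' ; python3 -m jog '[{"dx":0,"dy":0.0015,"dz":0,"wx":0,"wy":0,"wz":0,"grip":1},{"dx":0,"dy":0.0015,"dz":0,"wx":0,"wy":0,"wz":0,"grip":1},{"dx":0,"dy":0.001,"dz":0,"wx":0,"wy":0,"wz":0,"grip":1}]'; python3 -m jog '[{"dx":0,"dy":0.001,"dz":0,"wx":0,"wy":0,"wz":0,"grip":1},{"dx":0,"dy":0.001,"dz":0,"wx":0,"wy":0,"wz":0,"grip":1}]';  python3 -m jog '[{"dx":0,"dy":0.0005,"dz":0,"wx":0,"wy":0,"wz":0,"grip":1},{"dx":0,"dy":0.0005,"dz":0,"wx":0,"wy":0,"wz":0,"grip":1}]'
```

```text
time_s: 20.35
ee_pos: [461.3, -129.6, 97.3]
ee_rot: [-180.0, -0.0, 91.4]
force: [0.4, -1.9, 2.0]
gripper_width: 0.6
time_s: 20.55
ee_pos: [461.2, -127.6, 97.3]
ee_rot: [-180.0, -0.0, 91.4]
force: [-0.4, -2.5, 0.7]
gripper_width: 0.3
time_s: 20.75
ee_pos: [461.2, -126.8, 97.3]
ee_rot: [-180.0, 0.0, 91.4]
force: [-1.4, -4.8, 0.1]
gripper_width: 0.8
```

```bash
for i in 1; do python3 -m jog '[{"dx":0,"dy":0.0005,"dz":0,"wx":0,"wy":0,"wz":0,"grip":1},{"dx":0,"dy":0.0005,"dz":0,"wx":0,"wy":0,"wz":0,"grip":1}]'; done;  python3 -m jog '[{"dx":0,"dy":0.0005,"dz":0,"wx":0,"wy":0,"wz":0,"grip":1},{"dx":0,"dy":0,"dz":0,"wx":0,"wy":0,"wz":0,"grip":1}]'
```

```text
time_s: 20.95
ee_pos: [461.3, -126.7, 97.4]
ee_rot: [-180.0, 0.1, 91.4]
force: [-1.8, -8.4, -0.1]
gripper_width: 0.9
time_s: 21.15
ee_pos: [461.3, -126.7, 97.4]
ee_rot: [-180.0, 0.2, 91.5]
force: [-0.9, -7.5, 0.5]
gripper_width: 0.1
```

The tab is stopped at y = -126.7 with the force up to 8 N, so it is against its stop. Backing off and lifting away to the right-rear for a check.

```bash
python3 -m jog '[{"dx":0,"dy":-0.004,"dz":0,"wx":0,"wy":0,"wz":0,"grip":1},{"dx":0,"dy":-0.012,"dz":0,"wx":0,"wy":0,"wz":0,"grip":1},{"dx":0,"dy":0,"dz":0.03,"wx":0,"wy":0,"wz":0,"grip":1},{"dx":0,"dy":0,"dz":0.05,"wx":0,"wy":0,"wz":0,"grip":1},{"dx":0,"dy":0,"dz":0.05,"wx":0,"wy":0,"wz":0,"grip":1},{"dx":-0.03,"dy":-0.04,"dz":0,"wx":0,"wy":0,"wz":0,"grip":1},{"dx":-0.03,"dy":-0.04,"dz":0,"wx":0,"wy":0,"wz":0,"grip":1},{"dx":-0.03,"dy":-0.04,"dz":0,"wx":0,"wy":0,"wz":0,"grip":1},{"dx":-0.03,"dy":-0.04,"dz":0,"wx":0,"wy":0,"wz":0,"grip":1},{"dx":-0.03,"dy":-0.04,"dz":0,"wx":0,"wy":0,"wz":0,"grip":1}]'
python3 -m jog '[{"dx":-0.03,"dy":-0.04,"dz":0,"wx":0,"wy":0,"wz":0,"grip":1},{"dx":-0.03,"dy":-0.04,"dz":0,"wx":0,"wy":0,"wz":0,"grip":1},{"dx":0,"dy":0,"dz":0,"wx":0,"wy":0,"wz":0,"grip":1},{"dx":0,"dy":0,"dz":0,"wx":0,"wy":0,"wz":0,"grip":1}]'
python3 - <<'E'
from h import *
a=env.grab_frame("side");s=env.grab_frame("scene")
for i in range(8): b=env.grab_frame("side")
o=np.hstack([cv2.resize(x[105:350,110:360,::-1],None,fx=1.6,fy=2.2,interpolation=cv2.INTER_CUBIC) for x in(a,b)])
cv2.imwrite("pics/end.png",o);cv2.imwrite("pics/scene4.png",cv2.resize(s[:,:,::-1],(800,600),interpolation=cv2.INTER_CUBIC))
E
python3 t.py
```

```text
time_s: 22.15
ee_pos: [310.1, -342.4, 227.6]
ee_rot: [179.9, -0.0, 91.4]
force: [0.8, 0.2, -0.7]
gripper_width: 0.3
time_s: 22.55
ee_pos: [250.7, -421.5, 227.1]
ee_rot: [180.0, -0.1, 91.2]
force: [0.4, 1.1, 0.1]
gripper_width: 0.2
[0.16 0.64 0.17] [-0.009 -0.086  0.014] [180.    0.   91.4]
```

View pics/end.png

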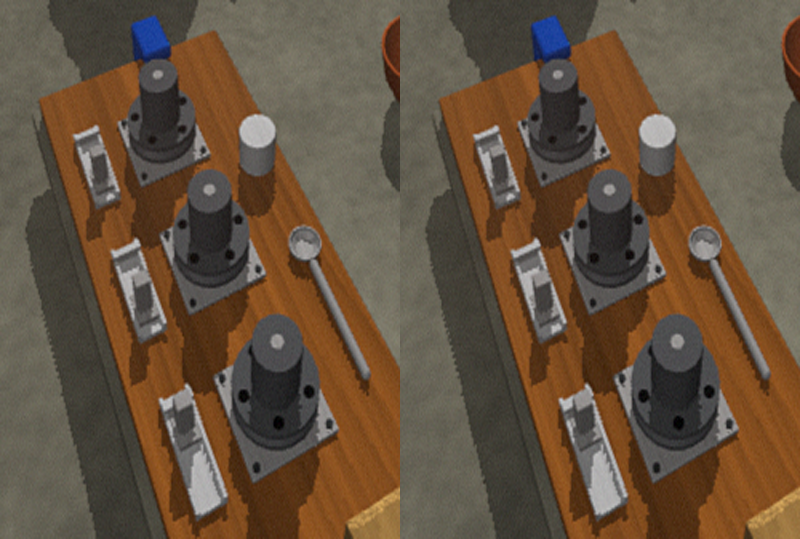

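View pics/scene4.png

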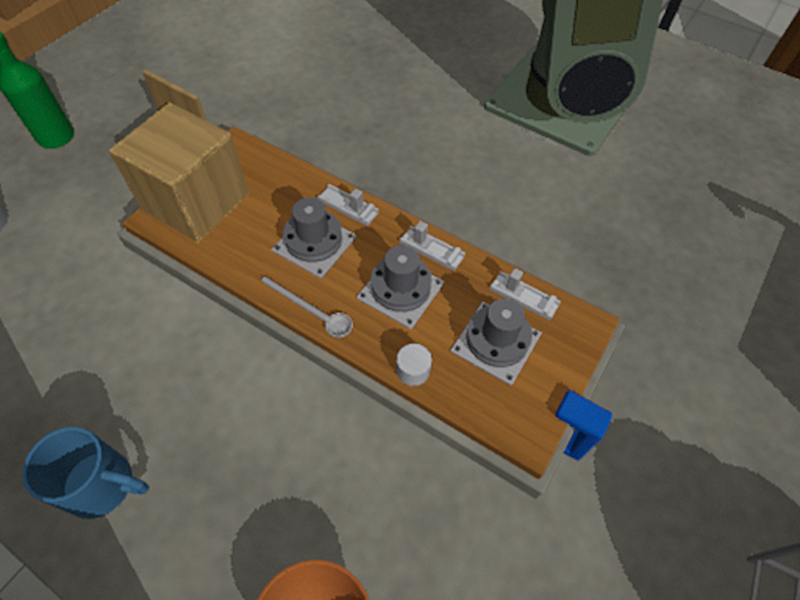

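The end views show the right fin moved to the left end of its track at (180,400); the other two fins, the tin and the spoon are unchanged. One numeric check that the wheels are at rest, then I'll hand in.

Run:
```python
from h import *
g=lambda n:np.mean([env.grab_frame(n).astype(float) for _ in range(5)],0).mean(2)
a=g("side")
for i in range(40): env.grab_frame("scene")
b=g("side");d=abs(a-b);print(env.state()['time_s'])
for n,(x,y) in dict(R=(281,285),M=(242,213),L=(211,164),bg=(330,300),spoon=(310,240)).items():
    w=d[y-22:y+22,x-28:x+28];print(n,w.mean().round(2),w.max().round(1))
```

```text
25.55
R 1.36 10.1
M 1.32 6.5
L 1.34 5.7
bg 1.33 6.4
spoon 1.35 6.9
```

```bash
python3 -c "
from workcell import env
print(env.job_done())"
```

```text
the job is handed in; nothing more can be done
None
```

I turned all three wheels about 77° by the hub with a 10 N grip. The right-hand wheel is the binding one, so I pushed its tab left to its stop and handed the job in at 25.6 s of the 72 s.

- **Which wheel drags:** The right wheel needed about 0.24 N m. The middle and left wheels stayed within about 0.03 N m.
- **Slip check on the right wheel:** Its holes repeat every 72°, so one picture could not rule out slip. I turned it about 0.6 rad further with an 11 N grip. The holes moved with the gripper, so the grip holds.
- **The tab:** It stopped dead after about 33 mm. The contact force rose to about 8 N, and the final pictures show it at the end of its track.
- **Everything else:** The other two tabs, the tin and the teaspoon look unmoved, and the arm was clear. Camera frames 2 s apart showed no motion in any wheel beyond image noise.

No check failed or disagreed, apart from one early move that was refused because its rows were incomplete; nothing moved. The turn angles come from the gripper's rotation and hole shifts, not from a direct wheel reading. I checked the hole shifts for the right and middle wheels but not for the left.

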